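# Free the till-roll holder and hold its spring cheek open at the red mark

### The arm

A 7-joint arm with a two-finger parallel gripper is mounted at the origin on the work surface. World frame = base frame: x ahead of the robot, y to its left, z up, the work surface at z = 0. Lengths are in mm, angles in degrees, forces in N, time in s.
With the tool pointing down it reaches from about 400 to 850 mm from the base axis. Payload 4.4 kg.
Tool frame: the origin (TCP) lies at the centre of the arm's flange, where the gripper is bolted on; the fingertips stand 199 mm ahead of it and the grasp point (between the pads) lies 180 mm ahead of it (env.grip_depth is the distance from the TCP to the grasp point, in mm); z points along the fingers, y is the direction in which the jaws open and shut (so a half turn about z gives the same grasp; the last joint's range is limited). The gripper opens to 94 mm and grips with 3 to 60 N. Pads are 16 mm wide; open, the fingers measure 119 mm over their backs; the gripper's body (75 mm by 177 mm) begins 78 mm behind the grasp point.
Start: joints at [-73.671, 36.005, 2.206, 86.941, -1.547, 57.084, -1.146], TCP at [223.354, 610.433, 404.678] pointing down, gripper open.
Joint ranges: [-175.42, 175.42], [-21.48, 121.26], [-71.46, 75.88], [10.55, 141.38], [-63.04, 243.04], [13.31, 113.54], [-168.57, 168.57]. Speed limits (degrees/s): [147.25, 147.25, 180, 180, 180, 180, 180].

### API

Orientations are given as [roll, pitch, yaw] about the fixed x, y, z axes, in that order (R = Rz(yaw) Ry(pitch) Rx(roll)).
In Python, from workcell import env, eyes gives the robot as it stands.
- The arm moves only by the shell command python3 -m inch 'ROWS' [FORCE]. ROWS is JSON, a list of rows, each an object of numbers: "jaw": the opening, from 0 (shut) to 1 (fully open); "tx", "ty", "tz": the shift along the tool's x, y, z scaled (see below); "roll": the turn about the tool's z scaled (see below). A call has 1 to 12 rows; each row is the pose to reach, as a shift and turn from the pose commanded when the call began, along the tool's axes at that moment, turning the shorter way round; what a row does not reach only later rows make up. The controller multiplies each number of a shift by 0.5 m and each number of a turn by 2 pi rad. A row lasts 1/10 s, in which the tool goes at most 50 mm and 8.59 degrees, less where a joint would pass 70% of its speed; a pose out of reach is approached as far as the arm can. A call with a number of a shift or a turn outside -1 to 1 is refused whole. A call with a gripper value outside its range is refused whole. The fingers move at their own pace and stop on an object; FORCE is the grip in N (left out, the last holds). Time passes only in rows, so rows that repeat a pose let the fingers close. It gives the time, the measured TCP pose, the force and the opening at its end, in the units of the state.
- env.get_state(): the state, without advancing time (a new reading comes with each control period).
- eyes.grab_frame(name): name is "scene" or "top" or "wrist"; returns the picture (384x512x3 uint8, red, green, blue); there is no depth.
- eyes.camera_params(name): a dict with "mtx" (3x3 intrinsics, pixels), "camera_from_world" (4x4, takes a point from world to camera coordinates); the wrist camera has in their place "hand_eye" (4x4, takes a point from camera to tool coordinates, whose origin is the TCP and whose axes are the flange's). Camera axes: x right, y up, looking along -z (the intrinsics and any distortion apply to the point x, -y, -z); pixel columns grow to the right and rows downward; lengths in mm; the calibration is good to about 2 mm. A picture is of the moment at which its call begins: read the wrist's pose just before it. camera_params takes no time and is no camera call.
- env.close_job(): hands the job in, once; it reports no verdict.
The state is a dict: "t": time; "q": joint angles; "qd": joint speeds; "tau": joint torques, N m; "tcp_pos": TCP position; "tcp_rot": TCP orientation; "force": force on the tool from outside, world axes, zero at the start; "wrist_torque": the same for the moment, N m; "gripper_width": finger opening in mm.
Only numpy, scipy, OpenCV 4.12 (cv2) and the standard library are available. Lean on these libraries where they do the work, as an engineer would, in place of code of your own. Each camera call takes 0.05 s, during which the arm holds its last target.

### The job

Open the till-roll holder for loading: turn its red clamp knob clockwise (seen from above) all the way, until its wing lies in line with the slide and the slide is free, then pull the blue handle out against the spring until the yellow pointer stands at the red mark (not the green one). Keep hold of the handle and finish while holding it there, so that a colleague can drop in a roll; the knob stays in its free position, and the other things on the desk are left where they are.

Things in the scene. Friction and masses are not known exactly. Their poses are not given: they have to be found in the camera images.
- holder: Till-roll holder, a grey stand fixed to the desk; bed 265 (x) x 96 (y) mm, top 12 mm above the desk. Origin on the desk. Its x runs along the slide from the blue handle (-x end) to the fixed grey cheek (90 mm high, at x = 140 mm); y points to the marks, z up. A steel bridge at x = -25 mm (24 mm long, 86 wide, top 46 mm above the desk) carries the knob. Place and yaw vary.
- carriage: Sliding part: steel slide (top 35 mm above the desk), blue round cheek (top 90 mm), yellow pointer, blue handle. It moves only along the holder's x; pulled out = to the holder's -x, 75 mm at most. Its origin is the holder's origin when home. A spring always pulls it home: 5 N at home, 10 N at 60 mm out; let go, it runs home. With the knob locked it moves only about 6 mm.
- handle_grip (a point): Middle of the blue handle, an upright blade 14 mm thick along the holder's x, 34 mm wide along its y, from 26 to 84 mm above the desk; this point is 66 mm above the desk. Part of the carriage, always 210 mm to the holder's -x of the pointer. At home it has 80 mm of free room to the bridge, and open desk in front.
- pointer (a point): Tip of the yellow pointer on the carriage, 25 mm above the desk, pointing to the holder's +y. It travels along the row of marks.
- red_mark: Red mark: a block 10 mm long along the holder's x, 12 mm in y, 20 mm high, clipped to the edge of the bed, origin at its centre, axes parallel to the holder's. The pointer is right when it stands beside the middle of the block (same x in the holder's frame). It lies 24 to 62 mm to the -x of the pointer's home; either mark may be the nearer.
- green_mark: The green mark, a block of the same size on the same edge, for another roll width: not the one wanted. Its origin at its centre.
- clamp_knob (a joint): Angle of the clamp knob, rad: 0 = locked (its wing lies across the slide, along the holder's y), growing clockwise seen from above to its stop at 1.57 = free (wing along the holder's x). It starts between 0 and 0.3; the slide is free from about 1.05. It stays where it is left (friction 0.06 Nm) and cannot turn back while the slide is out.
- knob_grip (a point): Grip point of the red clamp knob: on its upright axis, 73 mm above the desk. The wing is 12 mm thick, 44 mm long and stands from 53 to 86 mm above the desk; below it is a black hub 20 mm across and the bridge at 46 mm.
- spare_roll: Bystander: white paper till roll standing on end, 76 mm across, 80 mm high, beside the holder on its -y side, origin under its centre.
- stapler: Bystander: blue and black stapler, 145 x 36 x 56 mm, lying on the holder's +y side, origin under its centre.
- mug: Bystander: white mug, 80 mm across, 92 mm high, origin under its centre.
- pen_cup: Bystander: black pen cup with pens, 72 mm across, 165 mm high, origin under its centre.
- calculator: Bystander: grey desk calculator, 190 x 145 x 28 mm, origin under its centre.
- tape_dispenser: Bystander: black tape dispenser, 140 x 55 x 86 mm, origin under its centre.
- rubber_stamp: Bystander: small wooden hand stamp standing upright, 34 mm across, 82 mm high, origin under its centre.

How it is judged:
By the outcome, as a careful person would: the job done as asked, in the order asked, and still so for the second after the job is handed in, while the arm keeps its last pose, push and grip.
It also fails if it takes over 43 s, if anything falls off the work surface, if the arm or the gripper's body presses on something with over 40 N, if the wrist force passes 120 N, or if a joint passes its speed limit or range.

## Working session

There is one attempt and no reset: what is moved stays moved. The work goes in short steps, Python scripts to look and compute and a shell command to move; the robot and the scene stay as the last step left them, time stands still between calls to the robot, and variables do not carry over. Pictures are saved under pics/ and viewed, and the job is handed in when it is done.

```bash
ls; mkdir -p pics; python3 - <<'E'
from workcell import env, eyes
import cv2
s=env.get_state();print({k:s[k] for k in('t','tcp_pos','tcp_rot','gripper_width','force')})
for n in('scene','top'):
    cv2.imwrite(f'pics/{n}0.png',cv2.cvtColor(eyes.grab_frame(n),cv2.COLOR_RGB2BGR))
    p=eyes.camera_params(n);print(n,p)
print(eyes.camera_params('wrist'))
E
```

```text
pics
{'t': 0.0, 'tcp_pos': array([223.24826243, 610.16326704, 403.78930952]), 'tcp_rot': array([-1.79896139e+02,  2.21705269e-03,  1.59899561e+02]), 'gripper_width': 93.78475631575213, 'force': array([-0.86893081, -0.94437679, -0.58385997])}
scene {'mtx': array([[399.46207869,   0.        , 255.51152574],
       [  0.        , 399.46207869, 195.62106909],
       [  0.        ,   0.        ,   1.        ]]), 'camera_from_world': array([[-5.92592196e-01,  8.05342461e-01,  1.60626818e-02,
         3.43585268e+02],
       [-5.88244669e-01, -4.46296526e-01,  6.74379433e-01,
         2.73586950e+02],
       [ 5.50275111e-01,  3.90183202e-01,  7.38210248e-01,
        -1.54602965e+03],
       [ 0.00000000e+00,  0.00000000e+00,  0.00000000e+00,
         1.00000000e+00]])}
top {'mtx': array([[416.58159618,   0.        , 258.57266096],
       [  0.        , 416.58159618, 182.67570326],
       [  0.        ,   0.        ,   1.        ]]), 'camera_from_world': array([[ 2.75087863e-02, -9.99402258e-01,  2.09378501e-02,
        -2.46410264e+01],
       [ 9.96799469e-01,  2.89979031e-02,  7.44979192e-02,
        -5.55870234e+02],
       [-7.50605425e-02,  1.88214905e-02,  9.97001337e-01,
        -1.43452175e+03],
       [ 0.00000000e+00,  0.00000000e+00,  0.00000000e+00,
         1.00000000e+00]])}
{'mtx': array([[334.78400934,   0.        , 260.49046993],
       [  0.        , 334.78400934, 191.53850112],
       [  0.        ,   0.        ,   1.        ]]), 'hand_eye': array([[ 7.14330243e-04,  9.67514539e-01,  2.52814373e-01,
         7.30759781e+01],
       [ 9.99999702e-01, -6.17428471e-04, -4.62627999e-04,
         6.63012458e-01],
       [-2.91504523e-04,  2.52814628e-01, -9.67514692e-01,
         2.03258609e+01],
       [ 0.00000000e+00,  0.00000000e+00,  0.00000000e+00,
         1.00000000e+00]])}
```

View pics/scene0.png

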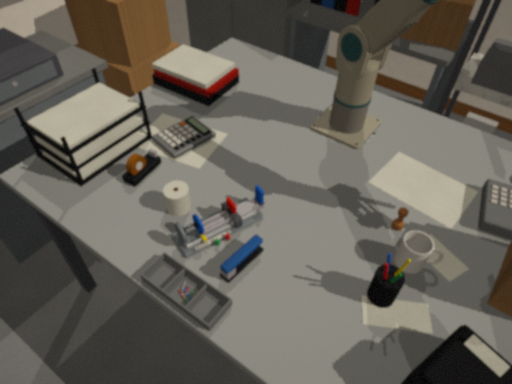

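View pics/top0.png

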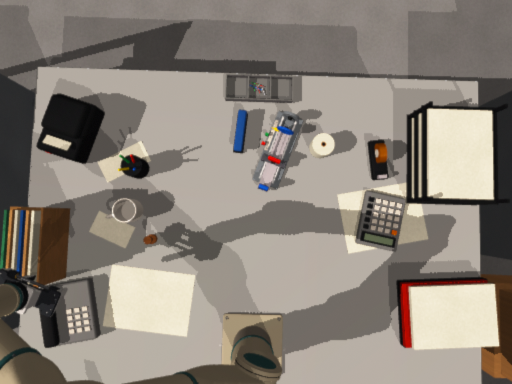

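The holder lies around (275,155) in the top view, with the handle at (264,187). I'll enlarge both views.

```bash
python3 - <<'E'
import cv2
t=cv2.imread('pics/top0.png')[105:200,225:345];cv2.imwrite('pics/top0c.png',cv2.resize(t,None,fx=6,fy=6,interpolation=cv2.INTER_CUBIC))
t=cv2.imread('pics/scene0.png')[175:280,160:280];cv2.imwrite('pics/sc0c.png',cv2.resize(t,None,fx=5.5,fy=5.5,interpolation=cv2.INTER_CUBIC))
E
```

```text
(no output)
```

View pics/top0c.png

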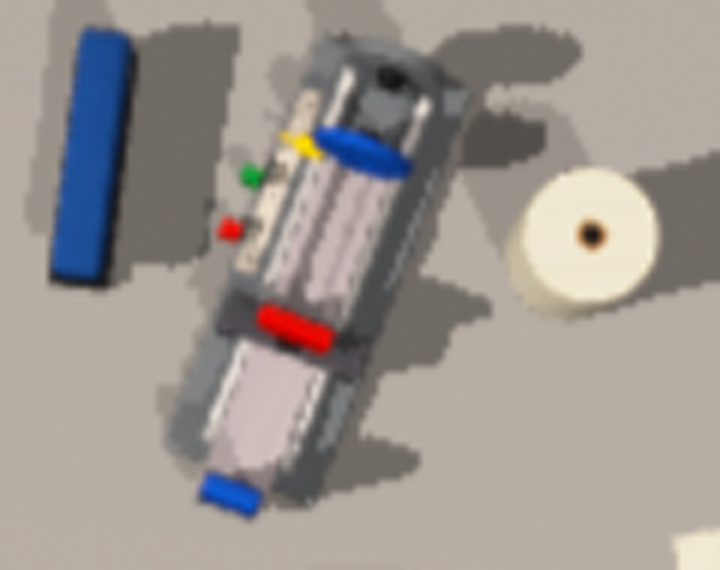

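View pics/sc0c.png

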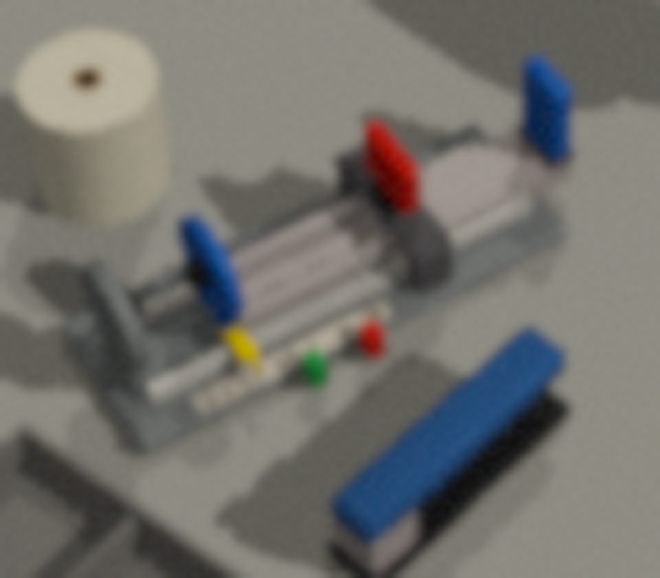

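```bash
cat > h.py <<'E'
import numpy as np
from workcell import env, eyes
from scipy.spatial.transform import Rotation as Rn
def ray(name,px,T=None):
    p=eyes.camera_params(name);K=p['mtx']
    d=np.array([(px[0]-K[0,2])/K[0,0],-(px[1]-K[1,2])/K[1,1],-1.])
    if name=='wrist':
        s=T; M=np.eye(4);M[:3,:3]=Rn.from_euler('xyz',s[1],degrees=True).as_matrix();M[:3,3]=s[0]
        W=M@p['hand_eye']
    else: W=np.linalg.inv(p['camera_from_world'])
    return W[:3,3],W[:3,:3]@d
def atz(name,px,z,T=None):
    o,d=ray(name,px,T);return o+d*(z-o[2])/d[2]
def tri(a,b):
    (o1,d1),(o2,d2)=a,b
    A=np.stack([d1,-d2],1);x=np.linalg.lstsq(A,o2-o1,rcond=None)[0]
    p,q=o1+d1*x[0],o2+d2*x[1];return (p+q)/2,np.linalg.norm(p-q)
E
python3 - <<'E'
from h import *
t=lambda x,y:(225+(x-.0)/6,105+y/6)
s=lambda x,y:(160+x/5.5,175+y/5.5)
for n,a,z in(('knob',(295,329),86),('knobL',(260,315),86),('knobR',(333,343),86),('handle',(230,495),84),('ptr',(285,137),27),('red',(231,230),20),('green',(251,176),20)):
    print(n,atz('top',t(*a),z).round(1))
for n,a,b in(('ptr',(285,137),(260,366)),('red',(231,230),(372,340)),('green',(251,176),(315,368)),('handle',(230,495),(548,80))):
    print(n,tri(ray('top',t(*a)),ray('scene',s(*b))))
E
```

```text
knob [629.8 -57.9  86. ]
knobL [637.1 -38.1  86. ]
knobR [622.5 -79.3  86. ]
handle [535.9 -24.1  84. ]
ptr [750.6 -52.4  27. ]
red [695.8 -22.4  20. ]
green [728.3 -33.4  20. ]
ptr (array([749.72075757, -49.94458796,  22.0995837 ]), np.float64(6.621493966781725))
red (array([695.57632239, -19.91972307,  10.61448392]), np.float64(6.662943500718684))
green (array([728.13718833, -31.22340166,  11.96711275]), np.float64(5.822535840612509))
handle (array([535.18124368, -22.09904485,  74.16882585]), np.float64(5.261793597361118))
```

```bash
python3 -m inch '[{"tx":-0.62,"ty":-0.5},{"tx":-0.62,"ty":-0.5},{"tx":-0.62,"ty":-0.5},{"tx":-0.62,"ty":-0.5},{"tx":-0.62,"ty":-0.5},{"tx":-0.62,"ty":-0.5},{"tx":-0.62,"ty":-0.5},{"tx":-0.62,"ty":-0.5}]'
python3 -m inch '[{"tx":-0.6,"ty":-0.475},{"tx":-0.6,"ty":-0.475},{"tx":-0.6,"ty":-0.475},{"tx":-0.6,"ty":-0.475},{"tx":-0.6,"ty":-0.475},{"tx":-0.6,"ty":-0.475},{"tx":-0.6,"ty":-0.475},{"tx":-0.6,"ty":-0.475},{"tx":-0.6,"ty":-0.475}]'
python3 - <<'E'
from h import *
import cv2,json
s=env.get_state();print(s['t'],s['tcp_pos'],s['tcp_rot'],s['q'],abs(s['qd']).max())
json.dump([list(s['tcp_pos']),list(s['tcp_rot'])],open('w1.json','w'))
cv2.imwrite('pics/w1.png',cv2.resize(cv2.cvtColor(eyes.grab_frame('wrist'),cv2.COLOR_RGB2BGR),None,fx=1.5,fy=1.5,interpolation=cv2.INTER_CUBIC))
E
```

```text
0.1 [223.23447541 610.20350085 403.85292248] [-1.79903269e+02 -3.74473191e-04  1.59900552e+02] [-73.67246846  36.05448273   2.20301629  86.98725405  -1.5487846
  57.08465383  -1.14662334] 0.1747503588407691invalid input at $[0]: expected keys jaw, tx, ty, tz, roll
invalid input at $[0]: expected keys jaw, tx, ty, tz, roll
```

View pics/w1.png

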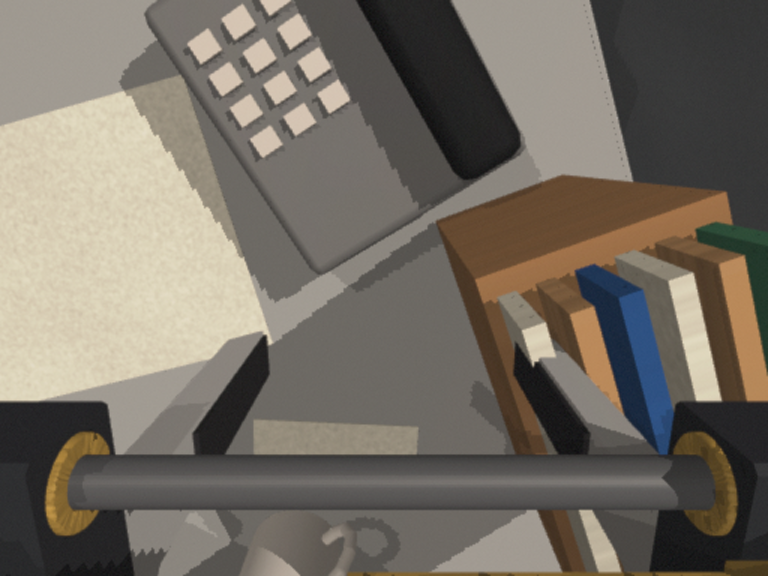

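The wrist camera has a clear view only on the tool's +x side, and each row needs every key. I'll hover about 100 mm beyond the knob.

```bash
python3 -m inch '[{"jaw":1,"tx":-0.7,"ty":-0.48,"tz":0,"roll":0},{"jaw":1,"tx":-0.7,"ty":-0.48,"tz":0,"roll":0},{"jaw":1,"tx":-0.7,"ty":-0.48,"tz":0,"roll":0},{"jaw":1,"tx":-0.7,"ty":-0.48,"tz":0,"roll":0},{"jaw":1,"tx":-0.7,"ty":-0.48,"tz":0,"roll":0},{"jaw":1,"tx":-0.7,"ty":-0.48,"tz":0,"roll":0},{"jaw":1,"tx":-0.7,"ty":-0.48,"tz":0,"roll":0},{"jaw":1,"tx":-0.7,"ty":-0.48,"tz":0,"roll":0}]'
python3 -m inch '[{"jaw":1,"tx":-0.7,"ty":-0.48,"tz":0,"roll":0},{"jaw":1,"tx":-0.7,"ty":-0.48,"tz":0,"roll":0},{"jaw":1,"tx":-0.7,"ty":-0.48,"tz":0,"roll":0},{"jaw":1,"tx":-0.7,"ty":-0.48,"tz":0,"roll":0},{"jaw":1,"tx":-0.7,"ty":-0.48,"tz":0,"roll":0},{"jaw":1,"tx":-0.7,"ty":-0.48,"tz":0,"roll":0},{"jaw":1,"tx":-0.7,"ty":-0.48,"tz":0,"roll":0},{"jaw":1,"tx":-0.7,"ty":-0.48,"tz":0,"roll":0},{"jaw":1,"tx":-0.7,"ty":-0.48,"tz":0,"roll":0},{"jaw":1,"tx":-0.7,"ty":-0.48,"tz":0,"roll":0}]'
python3 - <<'E'
from h import *
import cv2,json
s=env.get_state();print(s['t'],s['tcp_pos'],s['tcp_rot'],s['q'],abs(s['qd']).max())
json.dump([list(s['tcp_pos']),list(s['tcp_rot'])],open('w2.json','w'))
cv2.imwrite('pics/w2.png',cv2.resize(cv2.cvtColor(eyes.grab_frame('wrist'),cv2.COLOR_RGB2BGR),None,fx=1.5,fy=1.5,interpolation=cv2.INTER_CUBIC))
E
```

```text
t: 0.95
tcp_pos: [456.2, 282.8, 404.7]
tcp_rot: [180.0, -0.0, 159.9]
force: [0.7, -0.0, -0.3]
gripper_width: 94.0
t: 1.95
tcp_pos: [702.5, -66.3, 403.5]
tcp_rot: [-179.8, 0.1, 159.5]
force: [-0.5, 0.1, -0.5]
gripper_width: 93.7
1.95 [702.53123445 -66.34817355 403.52922708] [-1.79821289e+02  5.93744418e-02  1.59525181e+02] [ 1.08039951 41.07980951  3.77481066 76.82180308 -2.5908935  62.17818836
 74.66232449] 3.8149942491887106
```

View pics/w2.png

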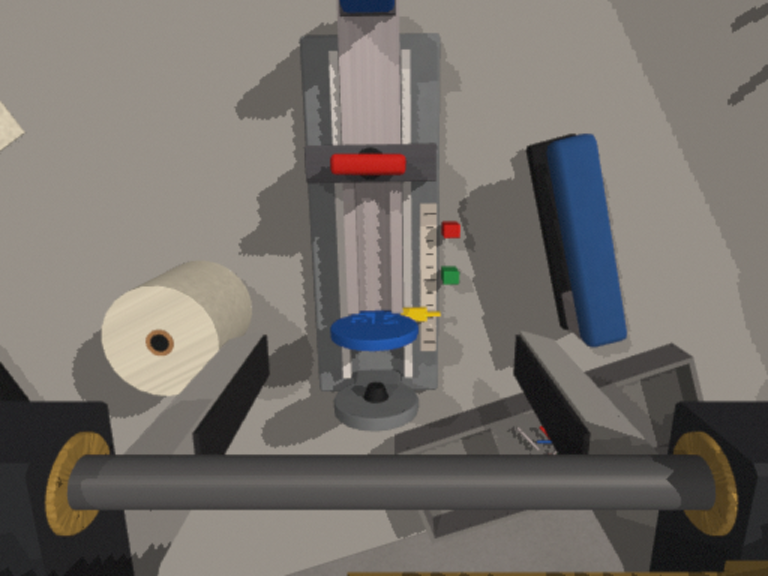

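The holder is clear: knob wing at (368,164), nearly along tool y; red mark (451,230), green (451,276), pointer tip (440,314). I'll take a settled frame with crops.

```bash

python3 - <<'E'
from h import *
import cv2,json
s=env.get_state();print(s['t'],s['tcp_pos'],s['tcp_rot'],abs(s['qd']).max())
f=cv2.cvtColor(eyes.grab_frame('wrist'),cv2.COLOR_RGB2BGR)
s=env.get_state();print(s['t'],s['tcp_pos'],s['tcp_rot'],abs(s['qd']).max())
f=cv2.cvtColor(eyes.grab_frame('wrist'),cv2.COLOR_RGB2BGR)
json.dump([list(s['tcp_pos']),list(s['tcp_rot'])],open('w3.json','w'))
cv2.imwrite('pics/w3.png',f)
cv2.imwrite('pics/w3a.png',cv2.resize(f[90:135,195:315],None,fx=6.6,fy=6.6,interpolation=cv2.INTER_CUBIC))
cv2.imwrite('pics/w3b.png',cv2.resize(f[135:225,260:320],None,fx=6.6,fy=6.6,interpolation=cv2.INTER_CUBIC))
h=cv2.cvtColor(f,cv2.COLOR_BGR2HSV)
T=json.load(open('w3.json'))
for n,lo,hi,z in(('red',(0,180,90),(5,255,255),0),('green',(50,120,60),(80,255,255),0),('yel',(22,160,120),(32,255,255),25)):
    m=cv2.inRange(h,lo,hi);c,l,st,ce=cv2.connectedComponentsWithStats(m)
    for i in range(1,c):
        if st[i,4]>40 and ce[i][1]<260:
            zz=z or (86 if st[i,4]>300 else 20)
            ys,xs=np.where(l==i);a=cv2.minAreaRect(np.stack([xs,ys],1).astype(np.float32))
            print(n,st[i],ce[i].round(1),a,atz('wrist',ce[i],zz,T).round(1))
E
```

```text
2.0 [701.73128555 -63.18406084 403.56818122] [-1.79941631e+02 -6.28646489e-02  1.59702009e+02] 2.592639351714054
2.05 [701.33539301 -60.88924775 403.81353339] [ 1.79976177e+02 -1.10520489e-01  1.59865762e+02] 1.85634991441468
red [214 107  50  14 673] [238.8 113.5] ((238.5, 113.5), (48.99999237060547, 12.999998092651367), 0.0) [633.4 -55.1  86. ]
red [289 152  12  10 109] [294.7 156.5] ((294.5, 156.5), (9.0, 11.0), 90.0) [697.3 -18.6  20. ]
green [289 182  11  11 114] [294. 187.] ((294.0, 187.0), (10.0, 10.0), 90.0) [729.5 -30.3  20. ]
yel [263 208  25  10 156] [273.7 212.3] ((275.0, 212.5), (9.0, 24.0), 90.0) [748.1 -61.2  25. ]
```

View pics/w3a.png

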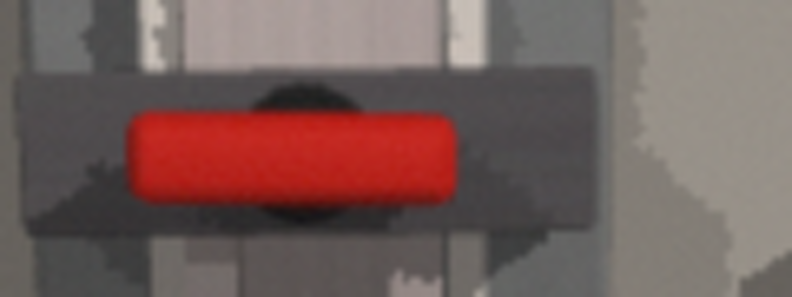

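View pics/w3b.png

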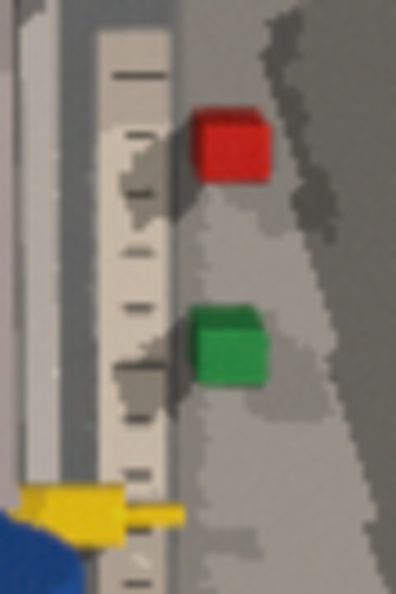

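```bash

python3 - <<'E'
from h import *
import cv2,json
s=env.get_state();print(s['t'],s['tcp_pos'],s['tcp_rot'],abs(s['qd']).max())
f=cv2.cvtColor(eyes.grab_frame('wrist'),cv2.COLOR_RGB2BGR)
cv2.imwrite('pics/w4.png',f);json.dump([list(s['tcp_pos']),list(s['tcp_rot'])],open('w4.json','w'))
T=json.load(open('w4.json'))
cv2.imwrite('pics/w4a.png',cv2.resize(f[90:135,195:315],None,fx=6.6,fy=6.6,interpolation=cv2.INTER_CUBIC))
h=cv2.cvtColor(f,cv2.COLOR_BGR2HSV)
for n,lo,hi,z in(('red',(0,180,90),(5,255,255),0),('green',(50,120,60),(80,255,255),0),('yel',(22,160,120),(32,255,255),25)):
    m=cv2.inRange(h,lo,hi);c,l,st,ce=cv2.connectedComponentsWithStats(m)
    for i in range(1,c):
        if st[i,4]>40 and ce[i][1]<260:
            zz=z or (86 if st[i,4]>300 else 20)
            print(n,st[i],ce[i].round(1),atz('wrist',ce[i],zz,T).round(1))
E
```

```text
2.1 [701.16483282 -59.59431763 404.14263334] [ 1.79940384e+02 -1.08954482e-01  1.59972532e+02] 1.1034356784430825
red [213 107  50  15 652] [237.7 114.1] [633.5 -54.8  86. ]
red [288 153  12  10 106] [293.2 157.5] [697.6 -18.9  20. ]
green [288 182  11  12 115] [292.8 188. ] [730.1 -30.3  20. ]
yel [261 209  25   9 149] [271.8 212.6] [747.8 -61.7  25. ]
```

View pics/w4a.png

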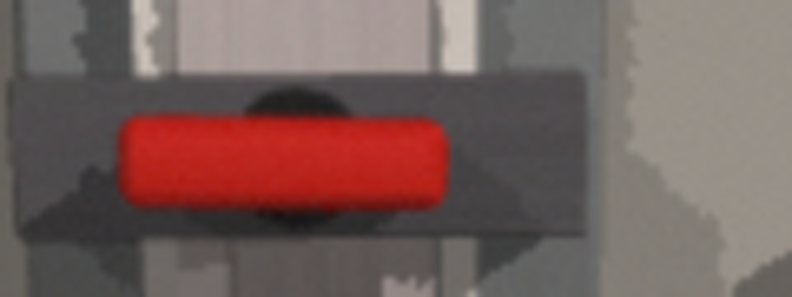

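```bash
python3 -m inch '[{"jaw":1,"tx":0.132,"ty":-0.037,"tz":0.08,"roll":-0.25},{"jaw":1,"tx":0.132,"ty":-0.037,"tz":0.08,"roll":-0.25},{"jaw":1,"tx":0.132,"ty":-0.037,"tz":0.08,"roll":-0.25},{"jaw":1,"tx":0.132,"ty":-0.037,"tz":0.08,"roll":-0.25},{"jaw":1,"tx":0.132,"ty":-0.037,"tz":0.08,"roll":-0.25},{"jaw":1,"tx":0.132,"ty":-0.037,"tz":0.08,"roll":-0.25},{"jaw":1,"tx":0.132,"ty":-0.037,"tz":0.08,"roll":-0.25},{"jaw":1,"tx":0.132,"ty":-0.037,"tz":0.08,"roll":-0.25},{"jaw":1,"tx":0.132,"ty":-0.037,"tz":0.08,"roll":-0.25},{"jaw":1,"tx":0.132,"ty":-0.037,"tz":0.08,"roll":-0.25},{"jaw":1,"tx":0.132,"ty":-0.037,"tz":0.08,"roll":-0.25},{"jaw":1,"tx":0.132,"ty":-0.037,"tz":0.08,"roll":-0.25}]'
python3 - <<'E'
from h import *
import cv2,json
s=env.get_state();print(s['q'],s['tcp_rot'])
cv2.imwrite('pics/w5.png',cv2.resize(cv2.cvtColor(eyes.grab_frame('wrist'),cv2.COLOR_RGB2BGR),None,fx=1.5,fy=1.5,interpolation=cv2.INTER_CUBIC))
E
```

```text
t: 3.35
tcp_pos: [632.8, -54.0, 365.1]
tcp_rot: [180.0, 0.0, -109.9]
force: [-0.6, 0.9, -0.6]
gripper_width: 94.0
[ 15.18176372  38.47727651 -21.5562605   91.43618591  16.52321969
  53.25364473 147.98934541] [ 1.79987312e+02  4.03421281e-02 -1.09944204e+02]
```

View pics/w5.png

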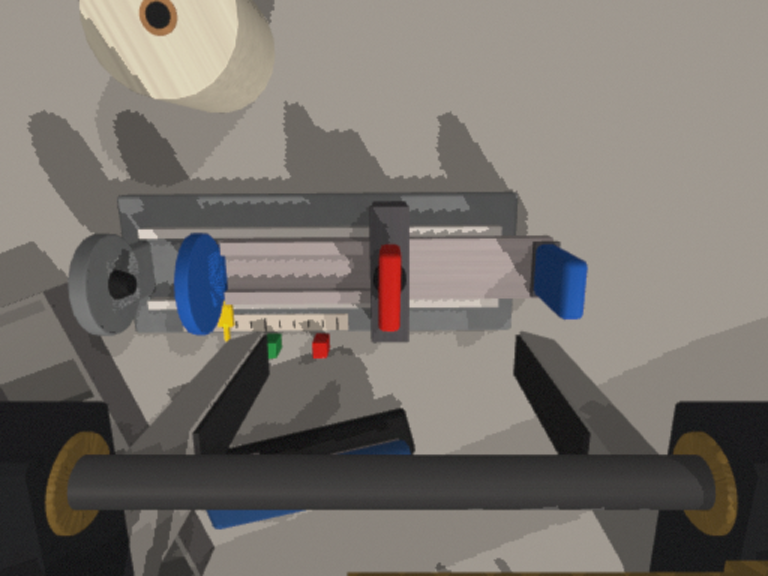

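Wing at (390,288) is on the grasp centre column (the image centre), square to the jaws. Descending.

```bash
python3 -m inch '[{"jaw":1,"tx":0,"ty":0,"tz":0.22,"roll":0},{"jaw":0.7,"tx":0,"ty":0,"tz":0.22,"roll":0},{"jaw":0.5,"tx":0,"ty":0,"tz":0.22,"roll":0},{"jaw":0.4,"tx":0,"ty":0,"tz":0.22,"roll":0},{"jaw":0.4,"tx":0,"ty":0,"tz":0.22,"roll":0},{"jaw":0.4,"tx":0,"ty":0,"tz":0.22,"roll":0},{"jaw":0.4,"tx":0,"ty":0,"tz":0.22,"roll":0}]' 20
python3 - <<'E'
from h import *
import cv2,json
s=env.get_state();print(s['tcp_pos'],s['tcp_rot'])
cv2.imwrite('pics/w6.png',cv2.resize(cv2.cvtColor(eyes.grab_frame('wrist'),cv2.COLOR_RGB2BGR),None,fx=1.5,fy=1.5,interpolation=cv2.INTER_CUBIC))
E
```

```text
t: 4.1
tcp_pos: [634.1, -55.7, 256.8]
tcp_rot: [-179.8, 0.1, -110.1]
force: [-0.0, -0.1, 0.7]
gripper_width: 49.7
[634.05933344 -55.71954872 256.83306126] [-1.79801265e+02  5.65785526e-02 -1.10118390e+02]
```

View pics/w6.png

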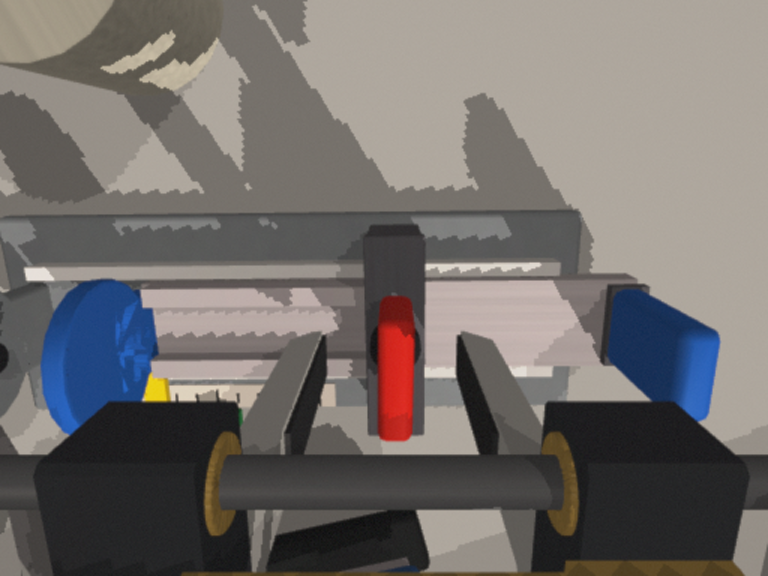

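Pads straddle the wing (wing at col 397, finger midline 392); the wing centre sits about 4 mm towards tool +x. I'll nudge over and close.

```bash
python3 -m inch '[{"jaw":0.4,"tx":0.008,"ty":0.001,"tz":0.002,"roll":0},{"jaw":0.3,"tx":0.008,"ty":0.001,"tz":0.002,"roll":0},{"jaw":0.1,"tx":0.008,"ty":0.001,"tz":0.002,"roll":0},{"jaw":0,"tx":0.008,"ty":0.001,"tz":0.002,"roll":0},{"jaw":0,"tx":0.008,"ty":0.001,"tz":0.002,"roll":0},{"jaw":0,"tx":0.008,"ty":0.001,"tz":0.002,"roll":0},{"jaw":0,"tx":0.008,"ty":0.001,"tz":0.002,"roll":0},{"jaw":0,"tx":0.008,"ty":0.001,"tz":0.002,"roll":0}]' 20
python3 - <<'E'
from h import *
import cv2,json
s=env.get_state();print(s['tcp_pos'],s['tcp_rot'],s['force'],s['wrist_torque'])
cv2.imwrite('pics/w7.png',cv2.resize(cv2.cvtColor(eyes.grab_frame('wrist'),cv2.COLOR_RGB2BGR),None,fx=1.5,fy=1.5,interpolation=cv2.INTER_CUBIC))
E
```

```text
t: 4.95
tcp_pos: [631.7, -59.4, 253.6]
tcp_rot: [-180.0, 0.0, -110.1]
force: [2.1, -1.1, -1.6]
gripper_width: 11.9
[631.73198512 -59.41457512 253.64598344] [-1.79953875e+02  1.48903196e-02 -1.10104691e+02] [ 2.13039858 -1.10710346 -1.63951802] [-0.11965481 -0.40005292 -0.07715565]
```

View pics/w7.png

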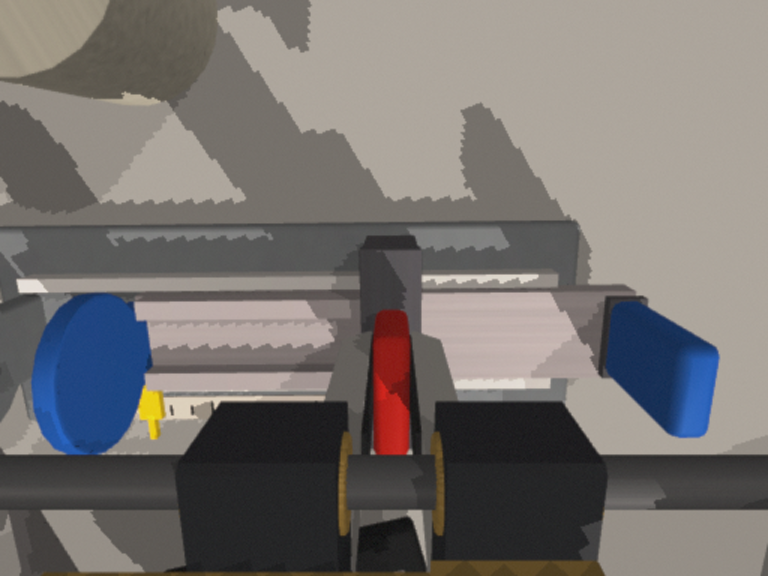

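Wing gripped at 11.9 mm with low forces. Turning clockwise.

```bash
python3 -m inch '[{"jaw":0,"tx":0,"ty":0,"tz":0,"roll":0.02},{"jaw":0,"tx":0,"ty":0,"tz":0,"roll":0.04},{"jaw":0,"tx":0,"ty":0,"tz":0,"roll":0.06},{"jaw":0,"tx":0,"ty":0,"tz":0,"roll":0.08},{"jaw":0,"tx":0,"ty":0,"tz":0,"roll":0.10},{"jaw":0,"tx":0,"ty":0,"tz":0,"roll":0.12},{"jaw":0,"tx":0,"ty":0,"tz":0,"roll":0.14},{"jaw":0,"tx":0,"ty":0,"tz":0,"roll":0.16},{"jaw":0,"tx":0,"ty":0,"tz":0,"roll":0.18},{"jaw":0,"tx":0,"ty":0,"tz":0,"roll":0.2},{"jaw":0,"tx":0,"ty":0,"tz":0,"roll":0.215},{"jaw":0,"tx":0,"ty":0,"tz":0,"roll":0.23}]' 30
python3 -c "
from h import *
s=env.get_state();print(s['tcp_rot'],s['force'],s['wrist_torque'])"
python3 -m inch '[{"jaw":0,"tx":0,"ty":0,"tz":0,"roll":0.01},{"jaw":0,"tx":0,"ty":0,"tz":0,"roll":0.018},{"jaw":0,"tx":0,"ty":0,"tz":0,"roll":0.023},{"jaw":0,"tx":0,"ty":0,"tz":0,"roll":0.023},{"jaw":0,"tx":0,"ty":0,"tz":0,"roll":0.023}]'
python3 - <<'E'
from h import *
import cv2,json
s=env.get_state();print(s['tcp_pos'],s['tcp_rot'],s['force'],s['wrist_torque'],s['q'])
cv2.imwrite('pics/w8.png',cv2.resize(cv2.cvtColor(eyes.grab_frame('wrist'),cv2.COLOR_RGB2BGR),None,fx=1.5,fy=1.5,interpolation=cv2.INTER_CUBIC))
E
```

```text
t: 6.2
tcp_pos: [630.5, -56.2, 253.6]
tcp_rot: [179.8, -0.3, 167.0]
force: [-2.2, 5.1, 2.6]
gripper_width: 12.1
[179.79466306  -0.2564083  167.00518665] [-2.15730895  5.1426247   2.62675799] [1.22676476 0.39492656 0.0349946 ]
t: 6.7
tcp_pos: [630.6, -55.8, 253.6]
tcp_rot: [179.8, -0.3, 159.1]
force: [-1.9, 5.8, 3.0]
gripper_width: 12.2
[630.57037063 -55.84361345 253.6294105 ] [179.82607192  -0.27956036 159.05654657] [-1.86654311  5.82899406  3.0284397 ] [1.16502093 0.39998447 0.44659517] [-1.02020568 45.38153192  6.03864581 96.69879311 -7.31001179 38.52075674
 78.03308634]
```

View pics/w8.png

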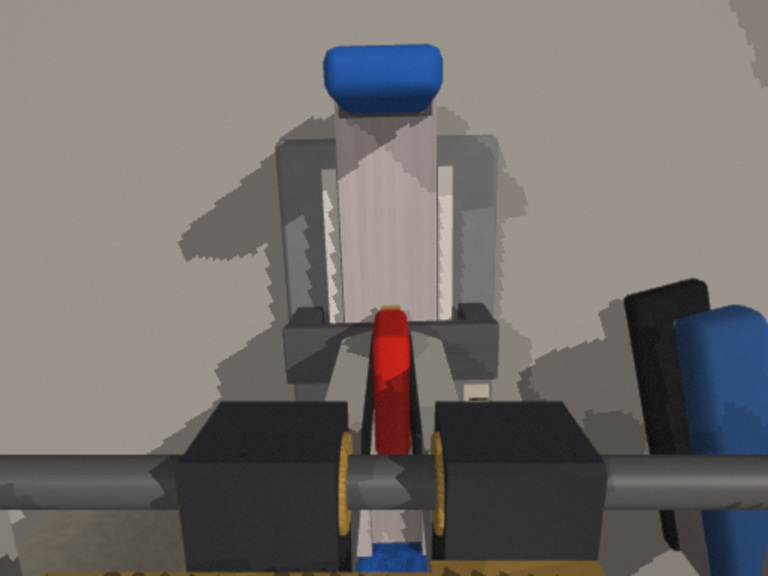

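Turned about 91° and the torque rose to 0.45 Nm against the stop; the wing now lies along the slide. Release, lift, and move over the handle.

```bash
python3 -m inch '[{"jaw":0.5,"tx":0,"ty":0,"tz":0,"roll":0},{"jaw":0.8,"tx":0,"ty":0,"tz":0,"roll":0},{"jaw":0.8,"tx":0,"ty":0,"tz":0,"roll":0},{"jaw":0.8,"tx":0,"ty":0,"tz":0,"roll":0},{"jaw":0.8,"tx":0,"ty":0,"tz":-0.15,"roll":-0.003},{"jaw":0.8,"tx":0,"ty":0,"tz":-0.15,"roll":-0.003},{"jaw":0.8,"tx":0.05,"ty":0,"tz":-0.15,"roll":-0.003},{"jaw":0.8,"tx":0.05,"ty":0,"tz":-0.15,"roll":-0.003},{"jaw":0.8,"tx":0.05,"ty":0,"tz":-0.15,"roll":-0.003},{"jaw":0.8,"tx":0.05,"ty":0,"tz":-0.15,"roll":-0.003},{"jaw":0.8,"tx":0.05,"ty":0,"tz":-0.15,"roll":-0.003}]'
python3 - <<'E'
from h import *
import cv2,json
s=env.get_state();print(s['tcp_pos'],s['tcp_rot'],s['force'],s['wrist_torque'],s['q'])
json.dump([list(s['tcp_pos']),list(s['tcp_rot'])],open('w9.json','w'))
cv2.imwrite('pics/w9.png',cv2.resize(cv2.cvtColor(eyes.grab_frame('wrist'),cv2.COLOR_RGB2BGR),None,fx=1.5,fy=1.5,interpolation=cv2.INTER_CUBIC))
f=cv2.cvtColor(eyes.grab_frame('top'),cv2.COLOR_RGB2BGR);cv2.imwrite('pics/top9.png',cv2.resize(f[105:200,225:345],None,fx=6,fy=6,interpolation=cv2.INTER_CUBIC))
E
```

```text
t: 7.85
tcp_pos: [608.6, -50.7, 328.1]
tcp_rot: [-180.0, -0.0, 159.9]
force: [-0.6, -0.2, -0.3]
gripper_width: 75.2
[608.61851255 -50.68065814 328.05834311] [-1.79977016e+02 -1.17045730e-02  1.59874073e+02] [-0.63719936 -0.23477433 -0.29614566] [-0.02346209 -0.05271557  0.0186509 ] [-2.21262676 38.05116468  7.00611408 97.93929226 -6.14179427 44.40054358
 77.58662198]
```

View pics/w9.png

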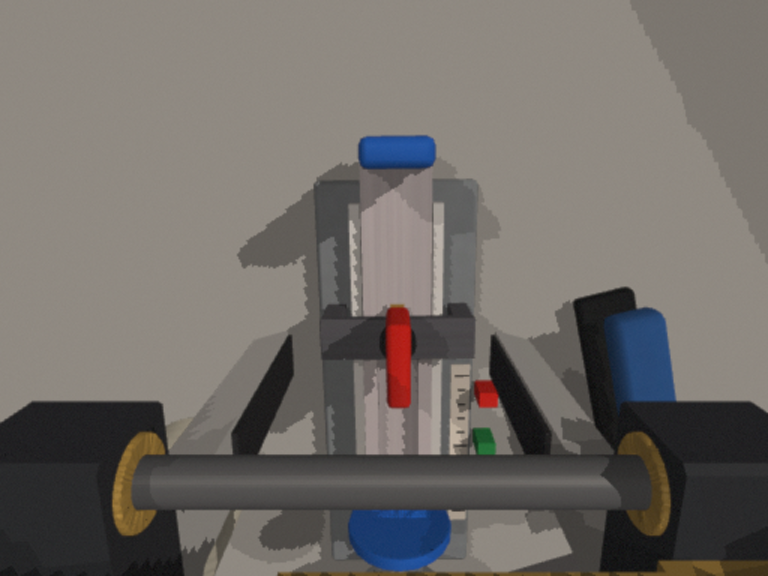

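View pics/top9.png

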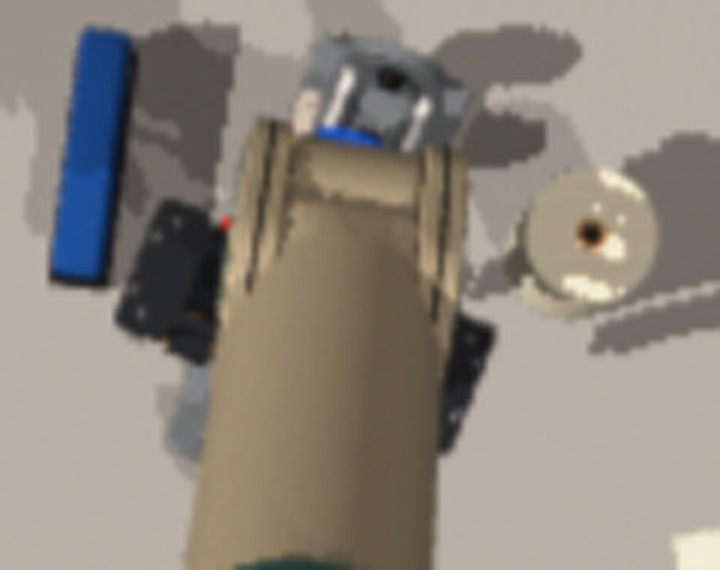

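The wing is in line with the slide; the handle is at (397,152). Locating it.

```bash
python3 - <<'E'
from h import *
import json
T=json.load(open('w9.json'))
R=Rn.from_euler('xyz',T[1],degrees=True).as_matrix()
for n,p,z in(('handle',(397,152),84),('hl',(359,152),84),('hr',(436,152),84),('knob',(399,358),86),('red',(486,390),20)):
    w=atz('wrist',(p[0]/1.5,p[1]/1.5),z,T);print(n,w.round(1),(R.T@(w-T[0])).round(1))
E
```

```text
handle [539.5 -21.8  84. ] [ 74.8   3.4 244.1]
hl [533.9 -37.2  84. ] [ 74.8 -12.9 244.1]
hr [545.3  -6.1  84. ] [ 74.8  20.2 244.1]
knob [628.4 -53.   86. ] [-19.5   4.7 242.1]
red [693.6 -17.6  20. ] [-68.5  60.4 308. ]
```

```bash
python3 -m inch '[{"jaw":0.8,"tx":0.149,"ty":0.006,"tz":0,"roll":0},{"jaw":0.8,"tx":0.149,"ty":0.006,"tz":0,"roll":0},{"jaw":0.8,"tx":0.149,"ty":0.006,"tz":0,"roll":0},{"jaw":0.8,"tx":0.149,"ty":0.006,"tz":0.164,"roll":0},{"jaw":0.8,"tx":0.149,"ty":0.006,"tz":0.164,"roll":0},{"jaw":0.7,"tx":0.149,"ty":0.006,"tz":0.164,"roll":0},{"jaw":0.6,"tx":0.149,"ty":0.006,"tz":0.164,"roll":0},{"jaw":0.6,"tx":0.149,"ty":0.006,"tz":0.164,"roll":0}]'
python3 - <<'E'
from h import *
import cv2,json
s=env.get_state();print(s['tcp_pos'],s['tcp_rot'],s['force'],s['wrist_torque'],s['q'])
cv2.imwrite('pics/w10.png',cv2.resize(cv2.cvtColor(eyes.grab_frame('wrist'),cv2.COLOR_RGB2BGR),None,fx=1.5,fy=1.5,interpolation=cv2.INTER_CUBIC))
f=cv2.cvtColor(eyes.grab_frame('scene'),cv2.COLOR_RGB2BGR);cv2.imwrite('pics/sc10.png',cv2.resize(f[165:270,160:280],None,fx=5.5,fy=5.5,interpolation=cv2.INTER_CUBIC))
E
```

```text
t: 8.75
tcp_pos: [540.3, -22.2, 248.1]
tcp_rot: [180.0, 0.2, 159.9]
force: [-0.1, 0.1, -0.2]
gripper_width: 57.5
[540.34038486 -22.19352459 248.0619077 ] [1.79955534e+02 1.64116787e-01 1.59877634e+02] [-0.14472806  0.12664318 -0.22442956] [0.03293196 0.03588817 0.00691494] [ -4.16088399  40.46225376   5.39241134 112.04991204  -7.51997391
  27.64649569  76.4839428 ]
```

View pics/w10.png

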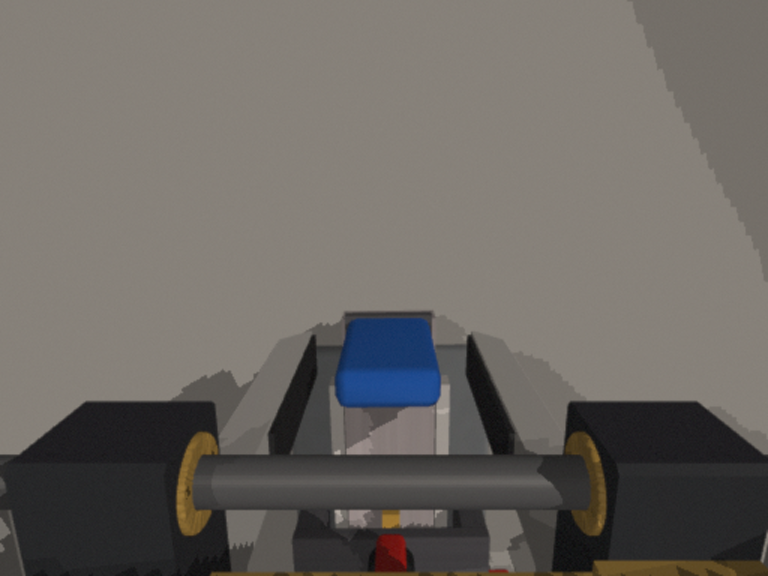

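View pics/sc10.png

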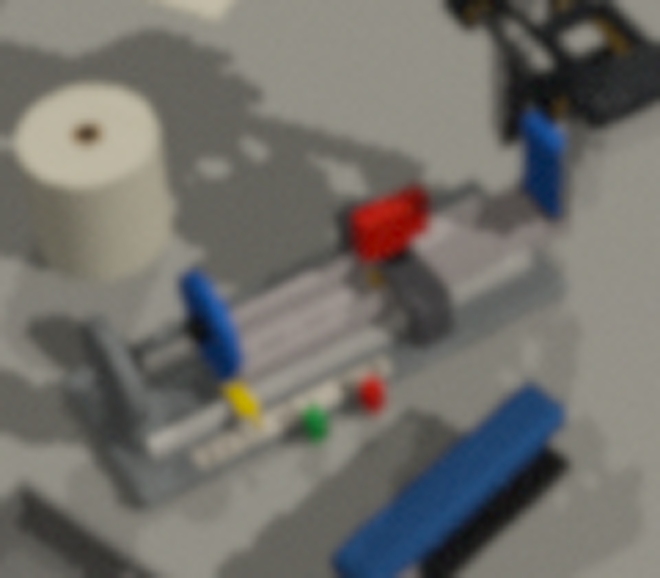

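The handle is between the pads, about 2–3 mm off towards +x. In the scene view the pointer and marks stay unobstructed. Closing.

```bash
python3 -m inch '[{"jaw":0.5,"tx":0.005,"ty":-0.001,"tz":0.003,"roll":0},{"jaw":0.4,"tx":0.005,"ty":-0.001,"tz":0.003,"roll":0},{"jaw":0.2,"tx":0.005,"ty":-0.001,"tz":0.003,"roll":0},{"jaw":0.1,"tx":0.005,"ty":-0.001,"tz":0.003,"roll":0},{"jaw":0.1,"tx":0.005,"ty":-0.001,"tz":0.003,"roll":0},{"jaw":0.1,"tx":0.005,"ty":-0.001,"tz":0.003,"roll":0}]' 50
python3 - <<'E'
from h import *
s=env.get_state();print(s['tcp_pos'],s['tcp_rot'],s['force'],s['wrist_torque'])
E
python3 -m inch '[{"jaw":0.1,"tx":0.01,"ty":0,"tz":0,"roll":0},{"jaw":0.1,"tx":0.02,"ty":0,"tz":0,"roll":0},{"jaw":0.1,"tx":0.03,"ty":0,"tz":0,"roll":0},{"jaw":0.1,"tx":0.04,"ty":0,"tz":0,"roll":0},{"jaw":0.1,"tx":0.05,"ty":0,"tz":0,"roll":0},{"jaw":0.1,"tx":0.06,"ty":0,"tz":0,"roll":0},{"jaw":0.1,"tx":0.06,"ty":0,"tz":0,"roll":0},{"jaw":0.1,"tx":0.06,"ty":0,"tz":0,"roll":0}]' 60
python3 - <<'E'
from h import *
import cv2,json
s=env.get_state();print(s['tcp_pos'],s['tcp_rot'],s['force'],s['wrist_torque'])
cv2.imwrite('pics/w11.png',cv2.resize(cv2.cvtColor(eyes.grab_frame('wrist'),cv2.COLOR_RGB2BGR),None,fx=1.5,fy=1.5,interpolation=cv2.INTER_CUBIC))
f=cv2.cvtColor(eyes.grab_frame('scene'),cv2.COLOR_RGB2BGR);cv2.imwrite('pics/sc11f.png',f);cv2.imwrite('pics/sc11.png',cv2.resize(f[165:270,160:280],None,fx=5.5,fy=5.5,interpolation=cv2.INTER_CUBIC))
f=cv2.cvtColor(eyes.grab_frame('top'),cv2.COLOR_RGB2BGR);cv2.imwrite('pics/top11f.png',f);cv2.imwrite('pics/top11.png',cv2.resize(f[105:200,225:345],None,fx=6,fy=6,interpolation=cv2.INTER_CUBIC))
E
```

```text
t: 9.45
tcp_pos: [536.6, -21.7, 245.5]
tcp_rot: [-180.0, 0.0, 159.9]
force: [-1.6, -0.6, 5.3]
gripper_width: 33.8
[536.62249229 -21.73056523 245.46582138] [-1.79983553e+02  5.84771418e-03  1.59908181e+02] [-1.58795479 -0.55313841  5.29772774] [-0.25782761  0.29824278  0.21122387]
t: 10.25
tcp_pos: [510.2, -12.4, 245.4]
tcp_rot: [-180.0, 0.3, 159.9]
force: [4.9, -4.7, -0.7]
gripper_width: 33.5
[510.16097974 -12.39992821 245.44923659] [-179.9978404     0.31615366  159.85540249] [ 4.94184207 -4.65457698 -0.71663686] [-0.89308559 -0.44104574  0.2354964 ]
```

View pics/w11.png

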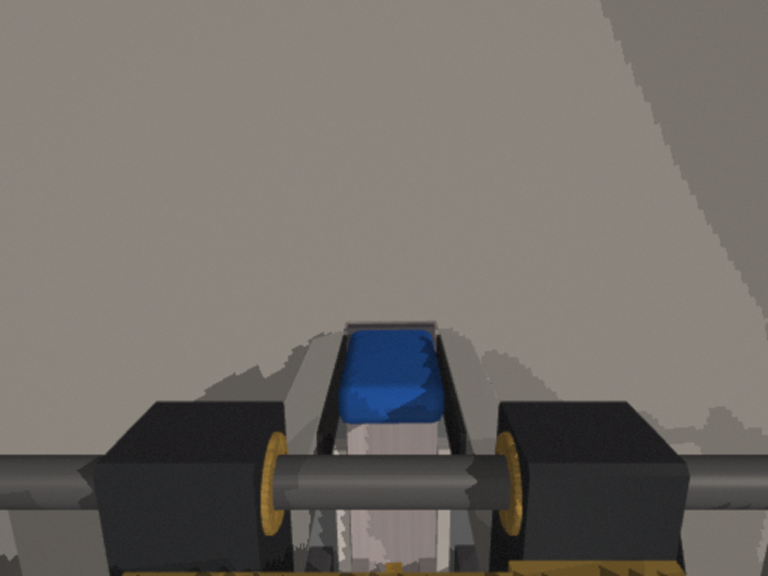

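View pics/sc11.png

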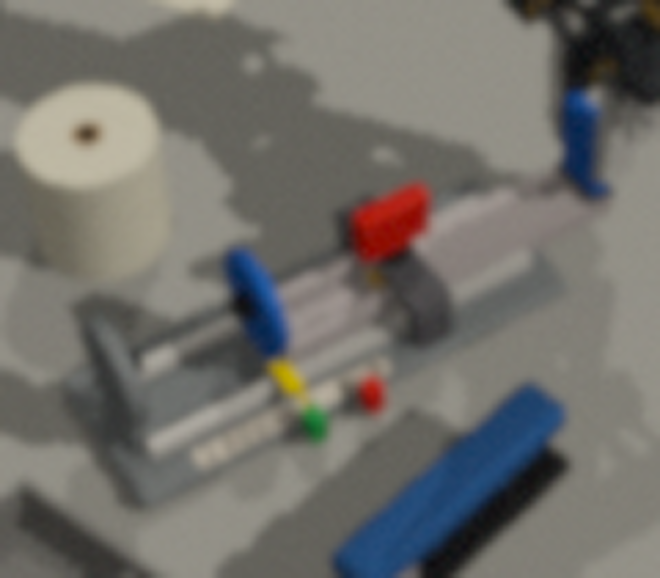

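View pics/top11.png

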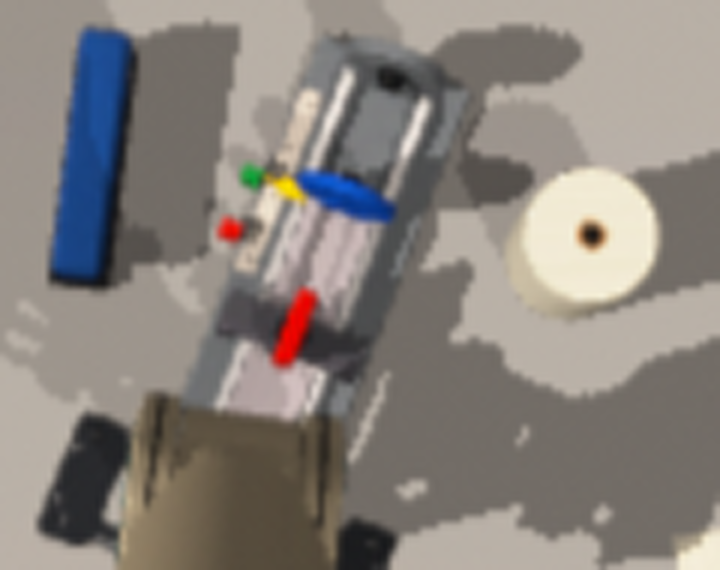

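The carriage moves freely; the pointer now stands about at the green mark (top view: tip (268,180), green (251,176)). Red lies a further ~34 mm out. Pulling on.

```bash
python3 -m inch '[{"jaw":0.1,"tx":0.012,"ty":0,"tz":0,"roll":0},{"jaw":0.1,"tx":0.024,"ty":0,"tz":0,"roll":0},{"jaw":0.1,"tx":0.036,"ty":0,"tz":0,"roll":0},{"jaw":0.1,"tx":0.048,"ty":0,"tz":0,"roll":0},{"jaw":0.1,"tx":0.058,"ty":0,"tz":0,"roll":0},{"jaw":0.1,"tx":0.068,"ty":0,"tz":0,"roll":0},{"jaw":0.1,"tx":0.068,"ty":0,"tz":0,"roll":0},{"jaw":0.1,"tx":0.068,"ty":0,"tz":0,"roll":0},{"jaw":0.1,"tx":0.068,"ty":0,"tz":0,"roll":0},{"jaw":0.1,"tx":0.068,"ty":0,"tz":0,"roll":0}]' 60
cat > look.py <<'E'
from h import *
import cv2,sys
n=sys.argv[1]
s=env.get_state();print(s['t'],s['tcp_pos'],s['tcp_rot'],s['force'])
f=cv2.cvtColor(eyes.grab_frame('scene'),cv2.COLOR_RGB2BGR);cv2.imwrite(f'pics/sc{n}f.png',f);cv2.imwrite(f'pics/sc{n}.png',cv2.resize(f[220:260,190:245],None,fx=14,fy=14,interpolation=cv2.INTER_CUBIC))
f=cv2.cvtColor(eyes.grab_frame('top'),cv2.COLOR_RGB2BGR);cv2.imwrite(f'pics/top{n}f.png',f);cv2.imwrite(f'pics/top{n}.png',cv2.resize(f[120:160,250:305],None,fx=14,fy=14,interpolation=cv2.INTER_CUBIC))
E
python3 look.py 12
```

```text
t: 11.4
tcp_pos: [479.2, -1.4, 245.4]
tcp_rot: [180.0, 0.5, 159.8]
force: [8.7, -7.2, -3.0]
gripper_width: 33.5
11.4 [479.15909398  -1.35198    245.43070657] [179.99741351   0.4536953  159.80358813] [ 8.71137968 -7.23903826 -2.99798889]
```

View pics/sc12.png

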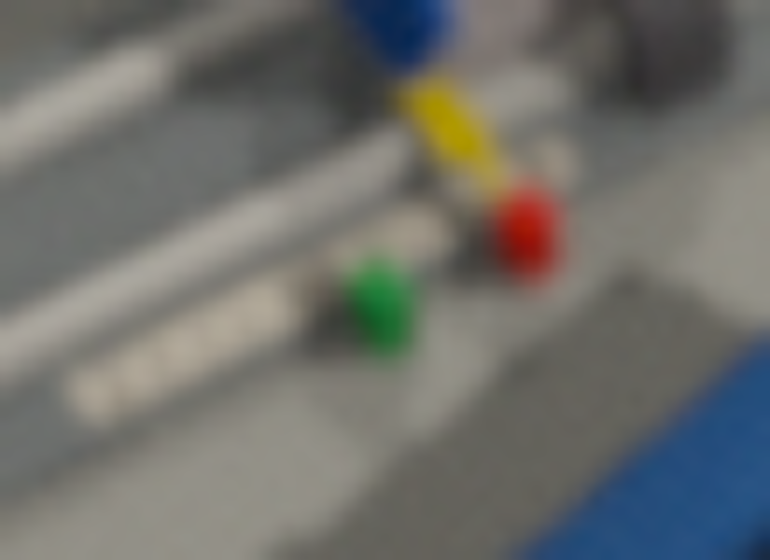

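View pics/top12.png

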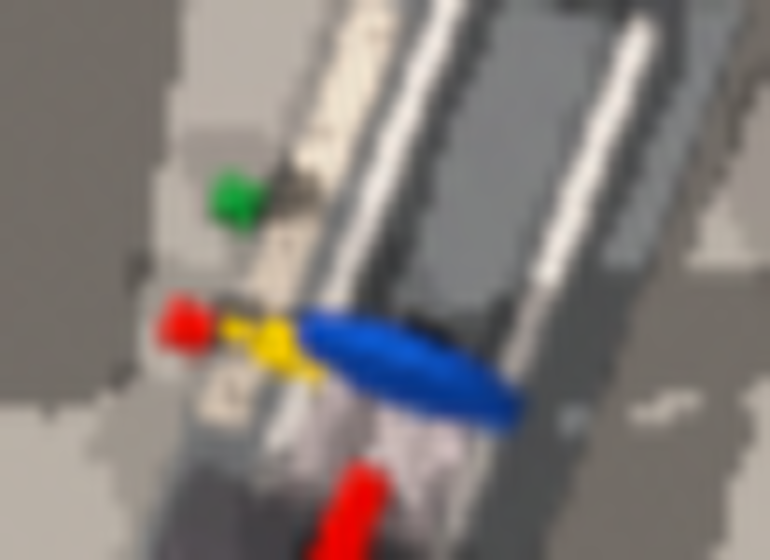

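```bash
cat > meas.py <<'E'
from h import *
import cv2,sys
n=sys.argv[1]
res={}
for cam,fn in(('top','top'),('scene','sc')):
    f=cv2.imread(f'pics/{fn}{n}f.png').astype(float);out=[]
    roi=(slice(110,165),slice(250,290)) if cam=='top' else (slice(220,260),slice(190,245))
    g=f[roi];b,gr,r=g[...,0],g[...,1],g[...,2]
    W={'red':np.clip(r-2.2*gr-10,0,None)*(r>1.8*gr),'green':np.clip(gr-1.5*r-5,0,None)*(gr>1.4*b),'yel':np.clip(np.minimum(r,gr)-1.6*b-10,0,None)*(gr>.6*r)}
    yy,xx=np.mgrid[roi]
    for k,w in W.items():
        m=(w>0.25*w.max()).astype(np.uint8);c,l,st,ce=cv2.connectedComponentsWithStats(m)
        if k=='red' : # block: component with smallest area>=5 nearest green side (exclude knob)
            i=min([i for i in range(1,c) if st[i,4]>=6],key=lambda i:(ce[i][0]) if cam=='top' else -ce[i][1])
        else: i=1+np.argmax(st[1:,4])
        w=w*(l==i);res[cam,k]=np.array([(w*xx).sum(),(w*yy).sum()])/w.sum()
    print(cam,{k:v.round(2) for (c2,k),v in res.items() if c2==cam})
for zb in (16,18,20,22):
    o=[]
    for cam in('top','scene'):
        zt=zb if cam=='top' else zb-4
        R=atz(cam,res[cam,'red'],zt);G=atz(cam,res[cam,'green'],zt);Y=atz(cam,res[cam,'yel'],25)
        for yaw in(-19.5,-20,-20.5):
            e=np.array([np.cos(np.radians(yaw)),np.sin(np.radians(yaw)),0]);
            o.append((cam,yaw,round((Y-R)@e,1),round((G-R)@e,1)))
        v=G-R;print(zb,cam,'yaw marks',np.degrees(np.arctan2(v[1],v[0])).round(1),R.round(1),Y.round(1))
    print(o)
E
python3 meas.py 12; python3 meas.py 11
```

```text
top {'red': array([263.01, 142.93]), 'green': array([266.48, 133.97]), 'yel': array([268.9 , 144.13])}
scene {'red': array([227.1, 236.2]), 'green': array([216.84, 241.57]), 'yel': array([221.66, 228.52])}
16 top yaw marks -19.4 [697.9 -20.8  16. ] [692.7 -41.3  25. ]
16 scene yaw marks -19.4 [694.  -18.9  12. ] [689.2 -42.6  25. ]
[('top', -19.5, np.float64(2.0), np.float64(34.4)), ('top', -20, np.float64(2.2), np.float64(34.4)), ('top', -20.5, np.float64(2.4), np.float64(34.3)), ('scene', -19.5, np.float64(3.4), np.float64(34.6)), ('scene', -20, np.float64(3.6), np.float64(34.6)), ('scene', -20.5, np.float64(3.8), np.float64(34.5))]
18 top yaw marks -19.4 [697.5 -20.7  18. ] [692.7 -41.3  25. ]
18 scene yaw marks -19.4 [695.1 -17.9  14. ] [689.2 -42.6  25. ]
[('top', -19.5, np.float64(2.3), np.float64(34.3)), ('top', -20, np.float64(2.5), np.float64(34.3)), ('top', -20.5, np.float64(2.7), np.float64(34.3)), ('scene', -19.5, np.float64(2.7), np.float64(34.5)), ('scene', -20, np.float64(2.9), np.float64(34.5)), ('scene', -20.5, np.float64(3.1), np.float64(34.5))]
20 top yaw marks -19
[... 2133 characters left out ...]
p', -20, np.float64(34.8), np.float64(34.4)), ('top', -20.5, np.float64(35.0), np.float64(34.4)), ('scene', -19.5, np.float64(34.7), np.float64(34.3)), ('scene', -20, np.float64(34.9), np.float64(34.3)), ('scene', -20.5, np.float64(35.2), np.float64(34.3))]
22 top yaw marks -19.8 [696.8 -20.7  22. ] [722.4 -53.1  25. ]
22 scene yaw marks -19.9 [697.6 -15.6  18. ] [720.  -54.2  25. ]
[('top', -19.5, np.float64(34.9), np.float64(34.4)), ('top', -20, np.float64(35.1), np.float64(34.4)), ('top', -20.5, np.float64(35.3), np.float64(34.4)), ('scene', -19.5, np.float64(34.0), np.float64(34.2)), ('scene', -20, np.float64(34.2), np.float64(34.2)), ('scene', -20.5, np.float64(34.5), np.float64(34.2))]
```

```bash
cp pics/top0.png pics/top0f.png; cp pics/scene0.png pics/sc0f.png; python3 meas.py 0 | egrep '^(20|18|top|scene|\[)' ; python3 - <<'E'
import cv2
f=cv2.imread('pics/w4.png');cv2.imwrite('pics/w4b.png',cv2.resize(f[145:225,255:315],None,fx=7.4,fy=7.4,interpolation=cv2.INTER_CUBIC))
E
```

```text
top {'red': array([263.  , 142.94]), 'green': array([266.52, 134.01]), 'yel': array([275.34, 128.91])}
scene {'red': array([227.13, 236.35]), 'green': array([216.93, 241.61]), 'yel': array([203.59, 237.48])}
[('top', -19.5, np.float64(60.8), np.float64(34.3)), ('top', -20, np.float64(61.0), np.float64(34.3)), ('top', -20.5, np.float64(61.2), np.float64(34.3)), ('scene', -19.5, np.float64(62.8), np.float64(34.2)), ('scene', -20, np.float64(63.0), np.float64(34.2)), ('scene', -20.5, np.float64(63.2), np.float64(34.2))]
18 top yaw marks -19.7 [697.5 -20.7  18. ] [747.5 -62.6  25. ]
18 scene yaw marks -19.8 [695.5 -17.5  14. ] [745.2 -63.2  25. ]
[('top', -19.5, np.float64(61.2), np.float64(34.3)), ('top', -20, np.float64(61.4), np.float64(34.3)), ('top', -20.5, np.float64(61.5), np.float64(34.3)), ('scene', -19.5, np.float64(62.1), np.float64(34.1)), ('scene', -20, np.float64(62.3), np.float64(34.1)), ('scene', -20.5, np.float64(62.5), np.float64(34.1))]
20 top yaw marks -19.7 [697.2 -20.7  20. ] [747.5 -62.6  25. ]
20 scene yaw marks -19.8 [696.6 -16.5  16. ] [745.2 -63.2  25. ]
[('top', -19.5, np.float64(61.5), np.float64(34.2)), ('top', -20, np.float64(61.7), np.float64(34.2)), ('top', -20.5, np.float64(61.9), np.float64(34.2)), ('scene', -19.5, np.float64(61.4), np.float64(34.1)), ('scene', -20, np.float64(61.6), np.float64(34.1)), ('scene', -20.5, np.float64(61.9), np.float64(34.1))]
[('top', -19.5, np.float64(61.8), np.float64(34.2)), ('top', -20, np.float64(62.0), np.float64(34.2)), ('top', -20.5, np.float64(62.2), np.float64(34.2)), ('scene', -19.5, np.float64(60.7), np.float64(34.0)), ('scene', -20, np.float64(60.9), np.float64(34.0)), ('scene', -20.5, np.float64(61.2), np.float64(34.0))]
```

View pics/w4b.png

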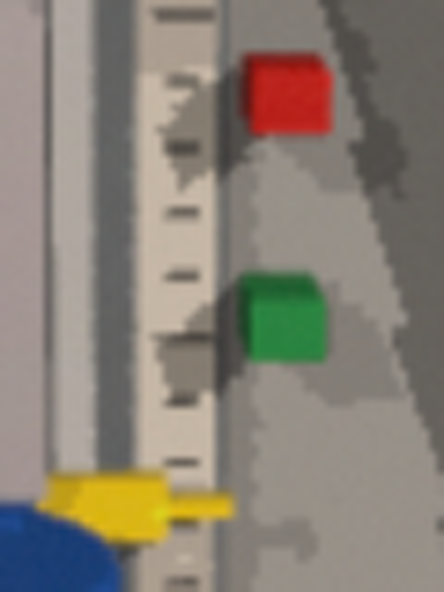

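All three cameras put home-to-red at about 61.4 mm, and the pointer is now at about 59, so roughly 2.4 mm remains.

```bash
python3 -m inch '[{"jaw":0.1,"tx":0.005,"ty":0,"tz":0,"roll":0},{"jaw":0.1,"tx":0.005,"ty":0,"tz":0,"roll":0},{"jaw":0.1,"tx":0.005,"ty":0,"tz":0,"roll":0},{"jaw":0.1,"tx":0.005,"ty":0,"tz":0,"roll":0},{"jaw":0.1,"tx":0.005,"ty":0,"tz":0,"roll":0},{"jaw":0.1,"tx":0.005,"ty":0,"tz":0,"roll":0}]' 60
python3 look.py 13; python3 meas.py 13 | egrep -A4 '^(top|18)'
```

```text
t: 12.1
tcp_pos: [477.0, -0.6, 245.4]
tcp_rot: [180.0, 0.5, 159.8]
force: [7.6, -7.0, -3.8]
gripper_width: 33.6
12.1 [476.98348635  -0.6148346  245.43292531] [179.99432688   0.48436635 159.78610094] [ 7.58407487 -6.97605238 -3.78887523]
top {'red': array([263.  , 142.93]), 'green': array([266.57, 133.93]), 'yel': array([268.68, 144.81])}
scene {'red': array([227.11, 236.31]), 'green': array([216.88, 241.56]), 'yel': array([222.2 , 228.08])}
16 top yaw marks -19.8 [697.9 -20.8  16. ] [690.3 -40.6  25. ]
16 scene yaw marks -19.9 [694.3 -18.6  12. ] [687.  -42.4  25. ]
[('top', -19.5, np.float64(-0.5), np.float64(34.6)), ('top', -20, np.float64(-0.3), np.float64(34.6)), ('top', -20.5, np.float64(-0.1), np.float64(34.6)), ('scene', -19.5, np.float64(1.0), np.float64(34.3)), ('scene', -20, np.float64(1.2), np.float64(34.3)), ('scene', -20.5, np.float64(1.5), np.float64(34.3))]
18 top yaw marks -19.8 [697.5 -20.7  18. ] [690.3 -40.6  25. ]
18 scene yaw marks -19.9 [695.4 -17.6  14. ] [687.  -42.4  25. ]
[('top', -19.5, np.float64(-0.2), np.float64(34.6)), ('top', -20, np.float64(0.0), np.float64(34.6)), ('top', -20.5, np.float64(0.2), np.float64(34.6)), ('scene', -19.5, np.float64(0.3), np.float64(34.2)), ('scene', -20, np.float64(0.5), np.float64(34.2)), ('scene', -20.5, np.float64(0.8), np.float64(34.2))]
20 top yaw marks -19.8 [697.2 -20.7  20. ] [690.3 -40.6  25. ]
20 scene yaw marks -19.9 [696.5 -16.6  16. ] [687.  -42.4  25. ]
[('top', -19.5, np.float64(0.2), np.float64(34.5)), ('top', -20, np.float64(0.3), np.float64(34.5)), ('top', -20.5, np.float64(0.5), np.float64(34.5)), ('scene', -19.5, np.float64(-0.4), np.float64(34.1)), ('scene', -20, np.float64(-0.2), np.float64(34.1)), ('scene', -20.5, np.float64(0.1), np.float64(34.1))]
```

View pics/top13.png

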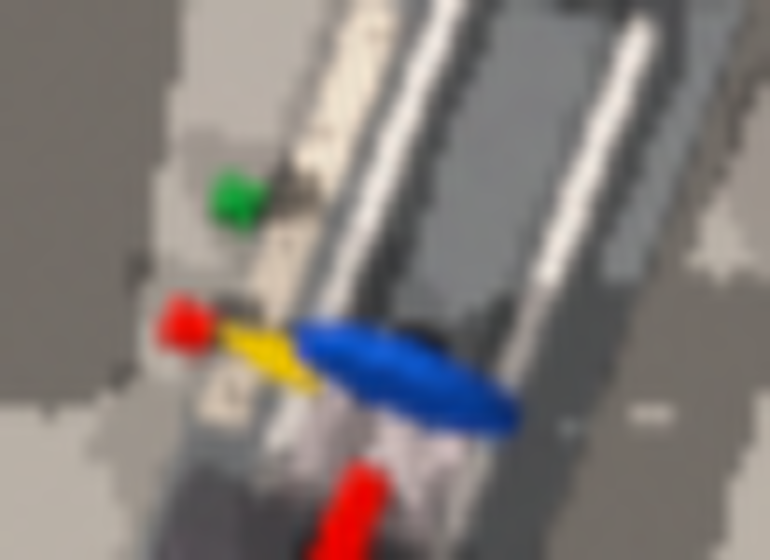

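View pics/sc13.png

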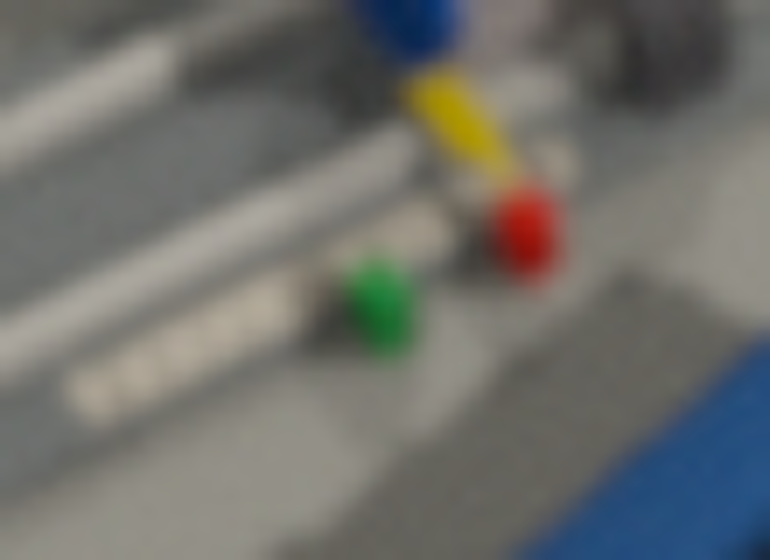

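Both views put the pointer within about 0.5 mm of the red mark. I'll hold briefly to check for creep, then hand in.

```bash
python3 -m inch '[{"jaw":0.1,"tx":0,"ty":0,"tz":0,"roll":0},{"jaw":0.1,"tx":0,"ty":0,"tz":0,"roll":0},{"jaw":0.1,"tx":0,"ty":0,"tz":0,"roll":0},{"jaw":0.1,"tx":0,"ty":0,"tz":0,"roll":0},{"jaw":0.1,"tx":0,"ty":0,"tz":0,"roll":0},{"jaw":0.1,"tx":0,"ty":0,"tz":0,"roll":0},{"jaw":0.1,"tx":0,"ty":0,"tz":0,"roll":0},{"jaw":0.1,"tx":0,"ty":0,"tz":0,"roll":0}]' 60
python3 look.py 14; python3 meas.py 14 | egrep -A2 '^(top|18|20)'
```

```text
t: 13.0
tcp_pos: [476.9, -0.6, 245.4]
tcp_rot: [180.0, 0.5, 159.8]
force: [7.5, -7.2, -3.3]
gripper_width: 33.6
13.0 [476.94778985  -0.60507813 245.43236516] [179.99646756   0.47903007 159.78722494] [ 7.49857332 -7.24297103 -3.29309468]
top {'red': array([263.  , 142.93]), 'green': array([266.57, 133.92]), 'yel': array([268.68, 144.81])}
scene {'red': array([227.09, 236.3 ]), 'green': array([216.87, 241.56]), 'yel': array([222.19, 228.08])}
16 top yaw marks -19.9 [697.9 -20.8  16. ] [690.3 -40.6  25. ]
--
18 top yaw marks -19.9 [697.5 -20.7  18. ] [690.3 -40.6  25. ]
18 scene yaw marks -19.8 [695.4 -17.7  14. ] [687.  -42.4  25. ]
[('top', -19.5, np.float64(-0.2), np.float64(34.6)), ('top', -20, np.float64(0.0), np.float64(34.6)), ('top', -20.5, np.float64(0.2), np.float64(34.6)), ('scene', -19.5, np.float64(0.4), np.float64(34.2)), ('scene', -20, np.float64(0.6), np.float64(34.2)), ('scene', -20.5, np.float64(0.8), np.float64(34.2))]
20 top yaw marks -19.9 [697.2 -20.7  20. ] [690.3 -40.6  25. ]
20 scene yaw marks -19.8 [696.5 -16.7  16. ] [687.  -42.4  25. ]
[('top', -19.5, np.float64(0.2), np.float64(34.5)), ('top', -20, np.float64(0.4), np.float64(34.5)), ('top', -20.5, np.float64(0.5), np.float64(34.5)), ('scene', -19.5, np.float64(-0.4), np.float64(34.1)), ('scene', -20, np.float64(-0.1), np.float64(34.1)), ('scene', -20.5, np.float64(0.1), np.float64(34.1))]
22 top yaw marks -19.9 [696.9 -20.6  22. ] [690.3 -40.6  25. ]
```

Stable, with no creep.

```bash
python3 -c "
from workcell import env
print(env.close_job())"
```

```text
the job is handed in; nothing more can be done
None
```

I opened the till-roll holder and handed the job in at about 13 s, with the arm still gripping the handle and the pointer beside the red mark.

- **Knob:** I turned it about 91° clockwise. The torque rose to 0.45 Nm against its stop, well above the 0.06 Nm friction. The pictures show the wing in line with the slide, and it stayed there.
- **Slide:** I pulled the handle out about 61 mm with a 60 N grip. The last top and scene views put the pointer within about 0.5 mm of the red mark's middle. It did not creep over the 0.8 s hold.
- **One disagreement:** by the arm's own reading the handle had travelled about 63 mm from where I gripped it, about 2 mm more than the pictures showed for the pointer. I went by the pictures, since top, scene and wrist views agreed on the distance from home to the red mark.
- **Other things on the desk:** I did not touch any of them. The stapler and spare roll looked unmoved in the pictures; I did not measure the rest again.

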